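# Close-pack hexagonal stone blanks in the polishing tray

### The arm

A 7-joint arm with a two-finger parallel gripper is mounted at the origin on the work surface. World frame = base frame: x ahead of the robot, y to its left, z up, the work surface at z = 0. Lengths are in m, angles in rad, forces in N, time in s.
With the tool pointing down it reaches from about 0.4 to 0.9 m from the base axis. Payload 5.5 kg.
Tool frame: the origin (TCP) lies between the finger pads; the fingertips stand 11 mm ahead of it and the grasp point (between the pads) lies 8 mm behind it; z points along the fingers, y is the direction in which the jaws open and shut (so a half turn about z gives the same grasp; the last joint's range is limited). The gripper opens to 85 mm and grips with 20 to 120 N. Pads are 22 mm wide; open, the fingers measure 114 mm over their backs; the gripper's body (76 mm by 85 mm) begins 54 mm behind the grasp point. The pads swing forward as they close: fully open they stand 13 mm farther back than shut.
Start: joints at [-0.967, 0.501, -0.427, 1.55, 0.221, 1.138, -0.21], TCP at [0.217, 0.613, 0.242] pointing down, gripper open.
Joint ranges: [-2.88, 2.88], [-0.31, 2.03], [-1.54, 1.56], [0.2, 2.42], [-1.41, 4.55], [0.19, 2.02], [-2.57, 2.57]. Speed limits (rad/s): [2.57, 2.57, 3.14, 3.14, 3.14, 3.14, 3.14].

### API

Orientations are given as a unit quaternion [w, x, y, z].
In Python, from bench import env gives the robot as it stands.
- The arm moves only by the shell command python3 -m crank 'ROWS'. ROWS is JSON, a list of rows, each an object with "slide": the shift along the world's x, y, z in cm, a list of three; "twist": the turn about the world's z in degrees; "fingers": the closure in counts, from 0 (fully open) to 255 (shut). A call has exactly 8 rows; each row shifts and turns the commanded pose from where the row before left it; what a row does not reach is not made up. A row lasts 1/12 s, in which the tool goes at most 41.7 mm and 7.16 degrees, less where a joint would pass 70% of its speed; a pose out of reach is approached as far as the arm can. A call is refused whole if a number of a shift passes 4.17 or a number of a turn 7.16, either way. A call with a gripper value outside its range is refused whole. The fingers move at their own pace and stop on an object; the grip force is fixed at half the most. Time passes only in rows, so rows that do not move let the fingers close, or fill a call up. It gives the time, the measured TCP pose, the force and the opening at its end, in the units of the state.
- env.get_obs(): the state, without advancing time (a new reading comes with each control period).
- env.get_image(name): name is "side" or "top"; returns a dict with "color" (480x640x3 uint8, blue, green, red), "K" (3x3 intrinsics, pixels), "R" (3x3) and "t" (3): a world point X has camera coordinates R X + t. Camera axes: x right, y down, z forward; pixel columns grow to the right and rows downward; lengths in m; the calibration is good to about 2 mm. A picture is of the moment at which its call begins. There is no depth.
- env.sign_off(): hands the job in, once; it reports no verdict.
The state is a dict: "clock": time; "joint_pos": joint angles; "qd": joint speeds; "effort": joint torques, N m; "ee_pos": TCP position; "eef_rot": TCP orientation; "wrist_force": force on the tool from outside, world axes, zero at the start; "ft_torque": the same for the moment, N m; "opening": opening from 0.0 (shut) to 1.0 (fully open).
Only numpy, scipy, OpenCV 4.12 (cv2) and the standard library are available. Lean on these libraries where they do the work, as an engineer would, in place of code of your own. Each camera call takes 0.05 s, during which the arm holds its last target.

### The job

Two pale green jade hexagonal blanks are already cemented side by side in the middle of the grey polishing tray. Take the two loose hexagonal blanks of that same size from the red-brown mat and lay one flat in the notch on each side of the cemented pair, flat faces against flat faces, so that the four pack into one close honeycomb lozenge; then let go. The smaller hexagon and the square and round stones are not part of this batch.

Things in the scene. Friction and masses are not known exactly. Their poses are not given: they have to be found in the camera images.
- blank_a: loose pale green jade hexagon lying flat on the mat: 56 mm across flats, 64.7 across corners, 30 thick, 0.24 kg. Origin: centre of its underside; z up, x to a corner, y square to a flat (flats face +-30, +-90, +-150 degrees from x): grasp across two opposite flats. Not wanted: hexagon 36 mm across flats, square 52 mm, discs 58 and 38 mm; centres of stones are at least 95 mm apart.
- blank_b: second loose hexagonal blank, just like blank_a; either may go into either notch. Seated, a blank has a corner along the notch's x (any of its six) and two free flats facing the notch's +-y, open to fingers from above; the cemented blanks' nearest corners are level with those flats, 16 mm from the notch point towards the pair.
- nook_near (a point): point on the fixed tray's floor where a blank's underside centre belongs, in the notch on the robot's side of the cemented pair. Axes: z up, x along the tray towards the pair and nook_far, y along the pair. The pair, 56 mm blanks touching each other, are centred 48.5 mm along +x and 28 mm to either side in y; tops 30 mm above the tray floor, 35 mm above the table.
- nook_far (a point): the same point in the opposite notch, beyond the pair, 97 mm along +x from nook_near, same axes; the pair's centres lie 48.5 mm along -x and 28 mm to either side in y. The tray, centred midway between the two points, is 250 mm (x) by 180 mm (y) outside; floor 5 mm thick, rim 4 mm thick and 14 mm above the table.
Not all that is in view belongs to the job. Leave any turquoise look-alike of the blank_a alone. What is shaped like the blank_b but black is not meant.

How it is judged:
By the outcome, as a careful person would: the job done as asked, in the order asked, and still so for the second after the job is handed in, with the robot touching nothing.
It also fails if it takes over 54 s, if anything falls off the work surface, if the arm or the gripper's body presses on something with over 40 N, if the wrist force passes 120 N, or if a joint passes its speed limit or range.

## Working session

There is one attempt and no reset: what is moved stays moved. The work goes in short steps, Python scripts to look and compute and a shell command to move; the robot and the scene stay as the last step left them, time stands still between calls to the robot, and variables do not carry over. Pictures are saved under pics/ and viewed, and the job is handed in when it is done.

```bash
mkdir -p pics; ls
python3 - <<'E'
from bench import env
import cv2
o=env.get_obs(); print({k:o[k] for k in ('clock','ee_pos','eef_rot','opening','wrist_force')})
for n in('side','top'):
    d=env.get_image(n); cv2.imwrite(f'pics/{n}0.png',d['color']); print(n,d['K'],d['R'],d['t'])
E
```

```text
pics
{'clock': 0.0, 'ee_pos': array([0.21708045, 0.61197979, 0.2412521 ]), 'eef_rot': array([-1.92068523e-04,  1.69556106e-01,  9.85520063e-01, -9.46669476e-04]), 'opening': 0.9979896512928255, 'wrist_force': array([ 0.20576792, -0.09685775,  0.1666134 ])}
side [[560.5062017    0.         323.37736214]
 [  0.         560.5062017  237.36163343]
 [  0.           0.           1.        ]] [[ 0.9922885  -0.12366504  0.00839602]
 [-0.0690343  -0.60764849 -0.79120009]
 [ 0.10294562  0.78451913 -0.61149974]] [-0.49135634  0.01715182  1.03974356]
top [[528.59639962   0.         312.01702412]
 [  0.         528.59639962 243.33993127]
 [  0.           0.           1.        ]] [[ 1.04009900e-02 -9.99945804e-01  4.57102092e-04]
 [-9.97446483e-01 -1.04072918e-02 -7.06555101e-02]
 [ 7.06564380e-02  2.78952383e-04 -9.97500672e-01]] [-0.07039492  0.47795588  1.11447634]
```

View pics/top0.png

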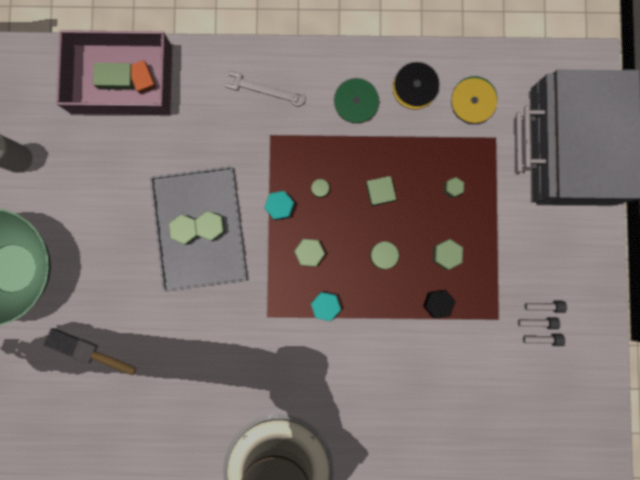

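View pics/side0.png

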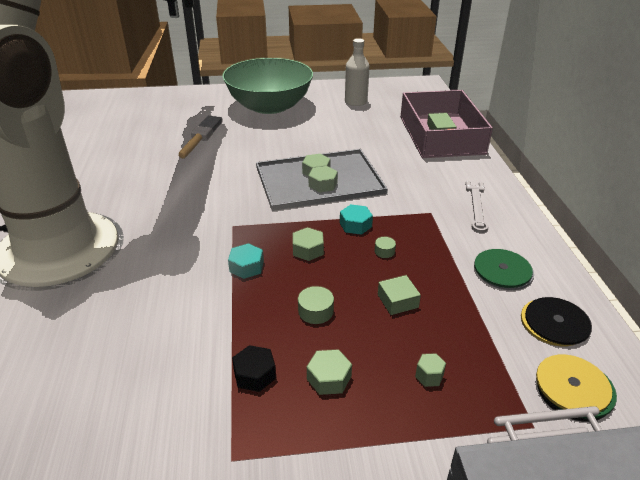

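The top view shows full-size loose jade hexagons at about (310,253) and (449,254). The small hexagon is at (455,187) and the cemented pair is at (183,229) and (209,226). The turquoise and black decoys are separate from these. Next I fit prism silhouettes in both views.

```bash
cat > h.py <<'E'
import numpy as np, cv2
from scipy.optimize import least_squares
def grab(n,name=None):
    from bench import env
    d=env.get_image(n)
    if name: cv2.imwrite(f'pics/{name}.png',d['color'])
    return d
def proj(d,X):
    c=X@np.array(d['R']).T+np.array(d['t']); p=c@np.array(d['K']).T; return p[:,:2]/p[:,2:]
def hexp(x,y,yaw,z0,af=.056,h=.03):
    r=af/np.sqrt(3); a=yaw+np.arange(6)*np.pi/3
    b=np.c_[x+r*np.cos(a),y+r*np.sin(a)]
    return np.r_[np.c_[b,np.full(6,z0)],np.c_[b,np.full(6,z0+h)]]
def mask(d):
    hsv=cv2.cvtColor(d['color'],cv2.COLOR_BGR2HSV)
    return cv2.inRange(hsv,(30,50,40),(62,255,255))
def blob(d,guess):
    m=mask(d); n,l,s,c=cv2.connectedComponentsWithStats(m)
    ok=[i for i in range(1,n) if s[i,4]>60]
    i=min(ok,key=lambda i:np.hypot(*(c[i]-guess)))
    ys,xs=np.nonzero(l==i); return np.c_[xs,ys].astype(float),s[i,4],c[i]
T=np.linspace(0,2*np.pi,72,endpoint=False);U=np.c_[np.cos(T),np.sin(T)]
def sup(P): return (P@U.T).max(0)
def supm(P): # pixel mask: pixel-half extents approx .4
    return (P@U.T).max(0)+.5*np.maximum(abs(U[:,0]),abs(U[:,1]))*0.8
def fit(obs,model,p0):
    f=lambda p:np.concatenate([sup(proj(d,model(p)))-supm(P) for d,P in obs])
    r=least_squares(f,p0,x_scale=[.01,.01,.1],diff_step=1e-4,loss='soft_l1')
    return r.x,np.sqrt(np.mean(f(r.x)**2))
def pair(p,z0=.005):
    x,y,a=p; n=np.array([-np.sin(a),np.cos(a)])*.028
    return np.r_[hexp(x+n[0],y+n[1],a,z0),hexp(x-n[0],y-n[1],a,z0)]
E
python3 - <<'E'
from h import *
D={n:grab(n,n+'1') for n in('top','side')}
d=D['top']
def ground(d,u,v,z):
    R,t,K=map(np.array,(d['R'],d['t'],d['K'])); r=R.T@np.linalg.inv(K)@[u,v,1]; c=-R.T@t; return c+r*(z-c[2])/r[2]
for nm,uv,mod,z in(('A',(310,253),lambda p:hexp(*p,.001),.016),('B',(449,254),lambda p:hexp(*p,.001),.016),('pair',(196,228),pair,.02)):
    g=ground(d,*uv,z); b1=blob(d,uv); b2=blob(D['side'],proj(D['side'],g[None])[0])
    print(nm,g,b1[1:],b2[1:])
    for obs in ([(d,b1[0]),(D['side'],b2[0])],[(d,b1[0])],[(D['side'],b2[0])]):
        best=min((fit(obs,mod,[g[0],g[1],a]) for a in np.radians([-25,-10,5,20])),key=lambda r:r[1])
        x=best[0];print(x[:2].round(4),np.degrees(x[2]).round(2),best[1].round(3))
# tray yaw from grey
E
```

```text
A [ 0.45796656 -0.06131249  0.016     ] (np.int32(605), array([309.43471074, 252.25950413])) (np.int32(842), array([307.54988124, 243.64370546]))
[ 0.4588 -0.0607] -34.82 0.754
[ 0.4592 -0.0601] -33.8 0.49
[ 0.4583 -0.0627] -34.79 0.76
B [ 0.4589248 -0.3586856  0.016    ] (np.int32(639), array([447.76995305, 253.98122066])) (np.int32(1590), array([328.76540881, 371.54654088]))
[ 0.4587 -0.3568] -1.06 0.966
[ 0.4591 -0.3558] -0.69 0.924
[ 0.4583 -0.3575] -1.78 0.873
pair [0.50874479 0.18304435 0.02      ] (np.int32(1159), array([196.75841242, 227.38308887])) (np.int32(657), array([319.96347032, 168.50684932]))
[0.5095 0.1814] 7.07 2.197
[0.5099 0.1804] 10.56 1.496
[0.5096 0.1843] 5.41 2.605
```

Run:
```python
import cv2,numpy as np
from h import mask
t=cv2.imread('pics/top1.png');s=cv2.imread('pics/side1.png')
def z(im,x,y,w,h):
    c=im[y:y+h,x:x+w]; m=mask({'color':c}); o=c.copy(); o[m>0]=(0,0,255)
    f=lambda q:cv2.resize(q,(380,280),interpolation=0)
    return np.hstack([f(c),f(o)])
cv2.imwrite('pics/z1.png',np.vstack([z(t,160,200,80,59),z(s,290,145,80,59)]))
cv2.imwrite('pics/z2.png',np.vstack([z(t,410,225,80,59),z(s,290,340,80,59)]))
```

```text
(no output)
```

View pics/z1.png

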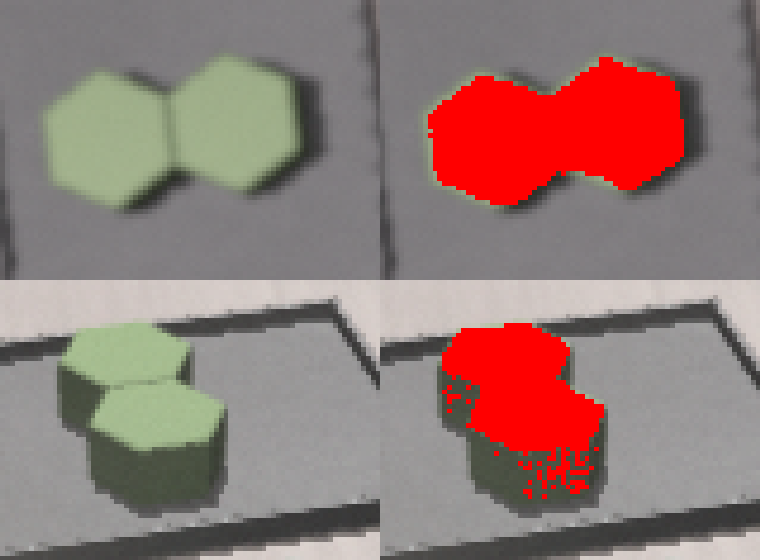

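View pics/z2.png

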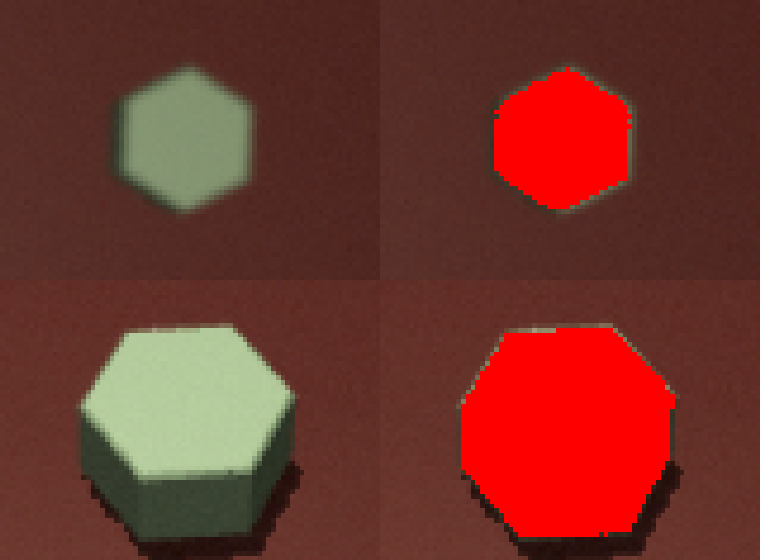

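```bash
cat >> h.py <<'E'
S=6
def topblob(d,guess,w=45):
    im=d['color']; u,v=[int(round(q)) for q in guess]
    x0,y0=max(u-w,0),max(v-w,0); c=im[y0:v+w,x0:u+w]
    c=cv2.GaussianBlur(c,(0,0),.5)
    c=cv2.resize(c,None,fx=S,fy=S,interpolation=cv2.INTER_CUBIC).astype(float)
    g=c[...,1]; e=g-c[...,0]
    cy,cx=int((v-y0)*S),int((u-x0)*S)
    k=4*S; 
    G=np.median(g[cy-k:cy+k,cx-k:cx+k]);E_=np.median(e[cy-k:cy+k,cx-k:cx+k])
    m=((g>.66*G)&(e>.5*E_)).astype(np.uint8)
    m=cv2.morphologyEx(m,cv2.MORPH_OPEN,np.ones((7,7)))
    n,l,s,cc=cv2.connectedComponentsWithStats(m)
    i=max(range(1,n),key=lambda i:s[i,4]*np.exp(-np.hypot(*(cc[i]-[cx,cy]))/60))
    ys,xs=np.nonzero(l==i)
    return np.c_[x0+(xs+.5)/S-.5,y0+(ys+.5)/S-.5]
def fit2(obs,model,p0,free=True):
    def f(p):
        return np.concatenate([sup(proj(d,model(p)))-sup(P) for d,P in obs])
    r=least_squares(f,p0,x_scale=[.01,.01,.1],diff_step=1e-4,loss='soft_l1')
    return r.x,np.sqrt(np.mean(f(r.x)**2))
def topf(z): return lambda p:hexp(*p,z)[6:]
def pairtop(p): 
    q=pair(p); return np.r_[q[6:12],q[18:]]
def best(obs,mod,g):
    return min((fit2(obs,mod,[g[0],g[1],a]) for a in np.radians([-25,-10,5,20])),key=lambda r:r[1])
E
python3 - <<'E'
from h import *
D={n:grab(n) for n in('top','side')}
import pickle; pickle.dump(D,open('D.pkl','wb'))
for nm,g,mod in(('A',(.459,-.0605,.032),topf(.032)),('B',(.4585,-.357,.032),topf(.032)),('pair',(.509,.182,.035),pairtop)):
    g=np.array(g); ob=[]
    for n in D:
        gg=g+[.0,.02,0] if nm=='pair' else g
        P=topblob(D[n],proj(D[n],gg[None])[0]); ob.append((D[n],P))
    for o in (ob,ob[:1],ob[1:]):
        x,r=best(o,mod,g); a=np.degrees(x[2]); a=(a+30)%60-30
        print(nm,x[:2].round(4),a.round(2),r.round(3),len(P)/36)
E
```

```text
A [ 0.4571 -0.0631] 25.93 7.16 484.19444444444446
A [ 0.4573 -0.0591] 25.6 0.941 484.19444444444446
A [ 0.454  -0.1034] 25.5 1.318 484.19444444444446
B [ 0.4554 -0.3735] 18.81 7.501 1041.5
B [ 0.4569 -0.3462] -3.87 0.906 1041.5
B [ 0.4543 -0.3828] -2.32 1.769 1041.5
pair [0.5088 0.1802] 7.16 0.694 591.1388888888889
pair [0.5094 0.1812] 8.06 0.641 591.1388888888889
pair [0.5079 0.1776] 6.81 0.387 591.1388888888889
```

```bash
sed -i 's/def topf(z): .*/def topf(z): return lambda p:hexp(*p,z-.03)[6:]/' h.py
python3 - <<'E'
from h import *
import pickle; D=pickle.load(open('D.pkl','rb'))
for nm,g,mod in(('A',(.459,-.0605,.032),topf(.031)),('B',(.4585,-.357,.032),topf(.031)),('pair',(.509,.182,.035),pairtop)):
    g=np.array(g); ob=[]
    for n in D:
        gg=g+[.0,.02,0] if nm=='pair' else g
        P=topblob(D[n],proj(D[n],gg[None])[0]); ob.append((D[n],P))
    for o in (ob,ob[:1],ob[1:]):
        x,r=best(o,mod,g); a=np.degrees(x[2]); a=(a+30)%60-30
        print(nm,x[:2].round(4),a.round(2),r.round(3))
E
```

```text
A [ 0.4584 -0.0605] 25.42 0.91
A [ 0.4589 -0.059 ] 25.8 0.535
A [ 0.4577 -0.064 ] 25.48 0.593
B [ 0.4582 -0.3566] -2.6 0.98
B [ 0.4585 -0.3542] -2.79 0.498
B [ 0.458  -0.3583] -2.37 0.725
pair [0.5088 0.1802] 7.16 0.694
pair [0.5094 0.1812] 8.06 0.641
pair [0.5079 0.1776] 6.81 0.387
```

Both cameras fit with about 0.5 px residual. They disagree by 4–5 mm in y, which is calibration bias, so I use the average: A at (.4584, -.061) with yaw 25.4°, B at (.458, -.3565) with yaw -2.6°, and the pair at (.5088, .180) with yaw 7.1°. The tool y axis is now at 70.5°, and A needs 55.4°.

```bash
python3 -m crank '[{"slide":[2.4,-2.9,0],"twist":0,"fingers":0},{"slide":[2.4,-2.9,0],"twist":0,"fingers":0},{"slide":[2.4,-2.9,0],"twist":0,"fingers":0},{"slide":[2.4,-2.9,0],"twist":0,"fingers":0},{"slide":[2.4,-2.9,-0.5],"twist":0,"fingers":0},{"slide":[2.4,-2.9,-0.5],"twist":0,"fingers":0},{"slide":[2.4,-2.9,-0.5],"twist":0,"fingers":0},{"slide":[2.4,-2.9,-0.5],"twist":0,"fingers":0}]'
python3 -c "
from bench import env
print(env.get_obs()['joint_pos'])"
```

```text
clock: 0.97
ee_pos: [0.4102, 0.3791, 0.2224]
eef_rot: [0.0, 0.17, 0.986, 0.0]
wrist_force: [0.6, 0.4, -0.3]
opening: 0.999
[-0.50487999  0.34825646 -0.3558659   1.80698824  0.14102787  1.01045856
  0.31389017]
```

```bash
python3 -m crank '[{"slide":[0.4,-3.7,-0.8],"twist":-2,"fingers":0},{"slide":[0.4,-3.7,-0.8],"twist":-2,"fingers":0},{"slide":[0.4,-3.7,-0.8],"twist":-2,"fingers":0},{"slide":[0.4,-3.7,-0.8],"twist":-2,"fingers":0},{"slide":[0.4,-3.7,-0.8],"twist":-2,"fingers":0},{"slide":[0.4,-3.7,-0.8],"twist":-2,"fingers":0},{"slide":[0.4,-3.7,-0.8],"twist":-2,"fingers":0},{"slide":[0.4,-3.7,-0.8],"twist":-1.1,"fingers":0}]'
python3 -m crank '[{"slide":[0.4,-3.7,-0.8],"twist":0,"fingers":0},{"slide":[0.4,-3.7,-0.8],"twist":0,"fingers":0},{"slide":[0.4,-3.7,-0.8],"twist":0,"fingers":0},{"slide":[0.4,-3.3,-0.8],"twist":0,"fingers":0},{"slide":[0,0,0],"twist":0,"fingers":0},{"slide":[0,0,0],"twist":0,"fingers":0},{"slide":[0,0,0],"twist":0,"fingers":0},{"slide":[0,0,0],"twist":0,"fingers":0}]'
python3 - <<'E'
from h import *
grab('side','s2');grab('top','t2')
from bench import env
print(env.get_obs()['joint_pos'])
E
```

```text
clock: 1.63
ee_pos: [0.4413, 0.083, 0.1583]
eef_rot: [0.0, 0.298, 0.954, 0.0]
wrist_force: [0.3, 0.1, 0.3]
opening: 1.002
clock: 2.3
ee_pos: [0.4574, -0.0579, 0.1265]
eef_rot: [0.0, 0.297, 0.955, 0.0]
wrist_force: [-0.1, 0.2, 0.7]
opening: 0.999
[ 0.14302206  0.3041489  -0.08627748  2.11894625  0.0384058   0.71933236
  1.00102573]
```

View pics/s2.png

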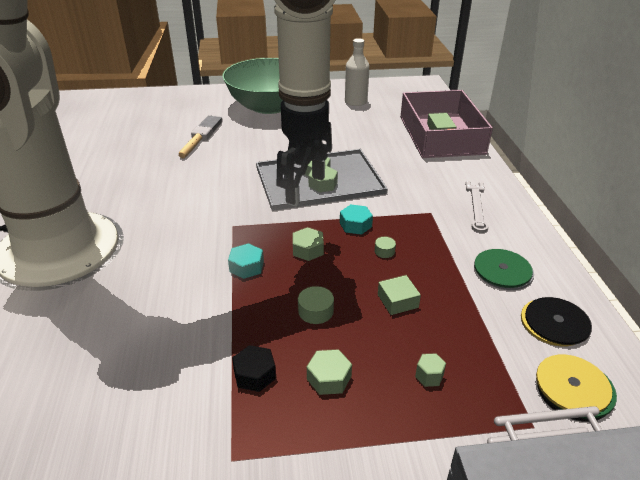

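The gripper is above A (around pixel 308,243) with the jaw axis at 55.4°. Descending and closing.

```bash
python3 -m crank '[{"slide":[0.1,-0.3,-2.0],"twist":0,"fingers":0},{"slide":[0,0,-2.5],"twist":0,"fingers":0},{"slide":[0,0,-2.5],"twist":0,"fingers":0},{"slide":[0,0,-2.0],"twist":0,"fingers":0},{"slide":[0,0,-1.0],"twist":0,"fingers":0},{"slide":[0,0,-0.8],"twist":0,"fingers":0},{"slide":[0,0,0],"twist":0,"fingers":0},{"slide":[0,0,0],"twist":0,"fingers":0}]'
python3 -m crank '[{"slide":[0,0,0],"twist":0,"fingers":100},{"slide":[0,0,0],"twist":0,"fingers":140},{"slide":[0,0,0],"twist":0,"fingers":180},{"slide":[0,0,0],"twist":0,"fingers":255},{"slide":[0,0,0],"twist":0,"fingers":255},{"slide":[0,0,0],"twist":0,"fingers":255},{"slide":[0,0,0],"twist":0,"fingers":255},{"slide":[0,0,0],"twist":0,"fingers":255}]'
```

```text
clock: 3.07
ee_pos: [0.4586, -0.062, 0.0187]
eef_rot: [0.0, 0.297, 0.955, 0.0]
wrist_force: [0.6, -0.3, 0.5]
opening: 1.0
clock: 3.73
ee_pos: [0.4595, -0.0623, 0.0197]
eef_rot: [0.001, 0.298, 0.955, 0.0]
wrist_force: [-1.4, 1.8, 8.1]
opening: 0.64
```

```bash
python3 -m crank '[{"slide":[0,0,1],"twist":0,"fingers":255},{"slide":[0,0,2.5],"twist":0,"fingers":255},{"slide":[0,0,3],"twist":0,"fingers":255},{"slide":[0,0,2],"twist":6,"fingers":255},{"slide":[0,3,0],"twist":7,"fingers":255},{"slide":[0,3.5,0],"twist":7,"fingers":255},{"slide":[0,3.5,0],"twist":7,"fingers":255},{"slide":[0.5,3.5,0],"twist":7,"fingers":255}]'
python3 -m crank '[{"slide":[2,3.2,0],"twist":7,"fingers":255},{"slide":[2.5,3,0],"twist":0.7,"fingers":255},{"slide":[2.5,3,0],"twist":0,"fingers":255},{"slide":[2.5,2,0],"twist":0,"fingers":255},{"slide":[0,0,0],"twist":0,"fingers":255},{"slide":[0,0,0],"twist":0,"fingers":255},{"slide":[0,0,0],"twist":0,"fingers":255},{"slide":[0,0,0],"twist":0,"fingers":255}]'
python3 - <<'E'
from h import *
import pickle
D={'side':grab('side','s3'),'top':grab('top','t3')};pickle.dump(D,open('D3.pkl','wb'))
from bench import env
o=env.get_obs();print(o['ee_pos'],o['eef_rot'],o['joint_pos'],o['wrist_force'])
E
```

```text
clock: 4.4
ee_pos: [0.462, 0.0732, 0.1043]
eef_rot: [-0.0, 0.003, 1.0, -0.0]
wrist_force: [-0.3, 0.3, -2.5]
opening: 0.641
clock: 5.07
ee_pos: [0.5571, 0.183, 0.1032]
eef_rot: [-0.001, -0.061, 0.998, -0.001]
wrist_force: [0.5, -0.5, -3.1]
opening: 0.639
[0.55751766 0.18311729 0.10340145] [-3.78139990e-04 -6.10076491e-02  9.98137111e-01 -4.81368171e-04] [-0.14490082  0.54249515 -0.28315613  1.82239623  0.20223671  0.80582286
  1.16256289] [-0.66563366 -0.61012652 -2.93574412]
```

View pics/s3.png

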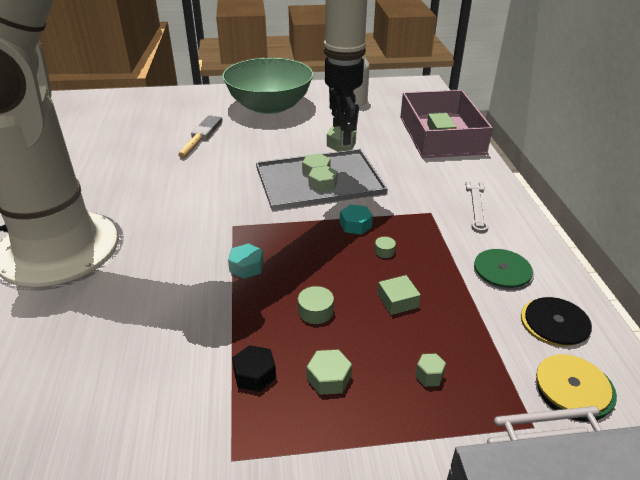

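View pics/t3.png

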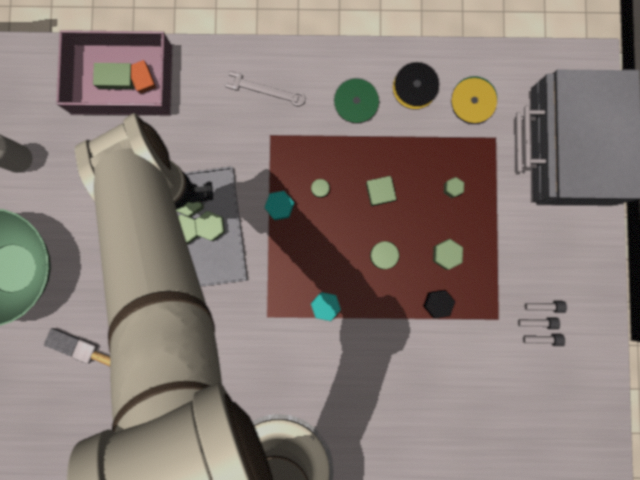

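Blank A is held (opening .64, about 3 N of weight). I refine the pair's pose by fitting the tray outline, since the tray is centred on the pair.

Run:
```python
from h import *
import pickle; D=pickle.load(open('D.pkl','rb'))
ob=[]
vis=[]
for n,(u,v),w,thr in(('top',(199,262),85,125),('side',(350,182),95,None)):
    im=D[n]['color']; x0,y0=u-w,v-w
    c=cv2.resize(im[y0:v+w,x0:u+w],None,fx=S,fy=S,interpolation=cv2.INTER_CUBIC)
    g=c[...,1].copy()
    print(n, im[v,u], [im[v,u-65], im[v-60,u]])
    t=145 if n=='top' else 165
    m=(g<t).astype(np.uint8)
    m=cv2.morphologyEx(m,cv2.MORPH_OPEN,np.ones((13,13)))
    k,l,s,cc=cv2.connectedComponentsWithStats(m)
    i=l[w*S,w*S]; print(s[i],i)
    ys,xs=np.nonzero(l==i); ob.append((D[n],np.c_[x0+(xs+.5)/S-.5,y0+(ys+.5)/S-.5]))
    c[l==i,2]=255; vis.append(cv2.resize(c,(390,390)))
cv2.imwrite('pics/tray.png',np.hstack(vis))
def tray(p):
    x,y,a=p;P=[]
    for z in(0,.014):
        for i in(-1,1):
            for j in(-1,1):
                q=np.array([i*.125,j*.09]);P.append([x+q[0]*np.cos(a)-q[1]*np.sin(a),y+q[0]*np.sin(a)+q[1]*np.cos(a),z])
    return np.array(P)
for o in(ob,ob[:1],ob[1:]):
    x,r=fit2(o,tray,[.509,.18,.12]);print(x[:2].round(4),np.degrees(x[2]).round(2),r.round(2))
```

```text
top [130 127 130] [array([139, 139, 149], dtype=uint8), array([125, 123, 127], dtype=uint8)]
[     0      0   1020   1020 771208] 1
side [158 157 160] [array([151, 151, 152], dtype=uint8), array([199, 204, 213], dtype=uint8)]
[     7    374    791    376 185630] 4
[0.5079 0.1758] 7.89 33.3
[0.3916 0.2459] -5.92 49.63
[0.5085 0.1757] 8.15 0.61
```

View pics/tray.png

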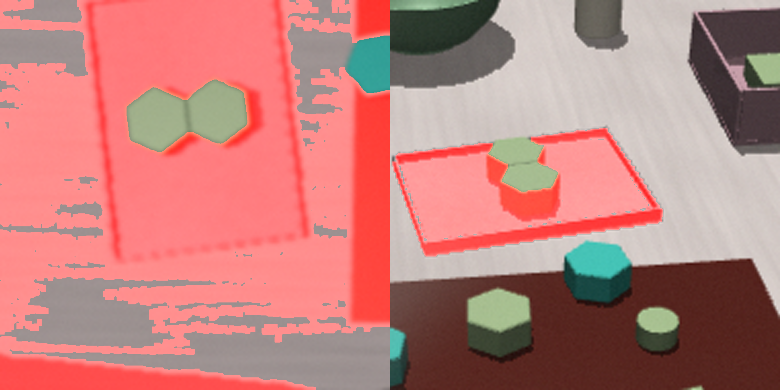

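Run:
```python
from h import *
import pickle; D=pickle.load(open('D.pkl','rb'))
d=D['top'];im=d['color'];u,v,w=200,229,64
c=cv2.resize(im[v-w:v+w,u-w:u+w],None,fx=S,fy=S,interpolation=cv2.INTER_CUBIC)
g=c[...,1]
def tray(p):
    x,y,a=p;P=[]
    for z in(0,.014):
        for i in(-1,1):
            for j in(-1,1):
                q=np.array([i*.125,j*.09]);P.append([x+q[0]*np.cos(a)-q[1]*np.sin(a),y+q[0]*np.sin(a)+q[1]*np.cos(a),z])
    return np.array(P)
for t in(95,105,113):
    m=(g<t).astype(np.uint8); m[:, 680:]=0
    m=cv2.morphologyEx(m,cv2.MORPH_CLOSE,np.ones((25,25)))
    k,l,s,cc=cv2.connectedComponentsWithStats(m)
    ok=np.isin(l,[i for i in range(1,k) if s[i,4]>600])
    ys,xs=np.nonzero(ok); P=np.c_[u-w+(xs+.5)/S-.5,v-w+(ys+.5)/S-.5]
    x,r=fit2([(d,P)],tray,[.509,.18,.12]);print(t,x[:2].round(4),np.degrees(x[2]).round(2),r.round(2))
c[ok,2]=255;cv2.imwrite('pics/tray2.png',c[:,:])
# zoom of held
s=D3=pickle.load(open('D3.pkl','rb'))['side']['color'][80:200,280:400]
cv2.imwrite('pics/held.png',cv2.resize(s,(600,600),interpolation=0))
```

```text
95 [0.5099 0.1781] 8.31 1.78
105 [0.5097 0.1781] 8.28 1.37
113 [0.5096 0.1782] 8.3 1.05
```

View pics/tray2.png

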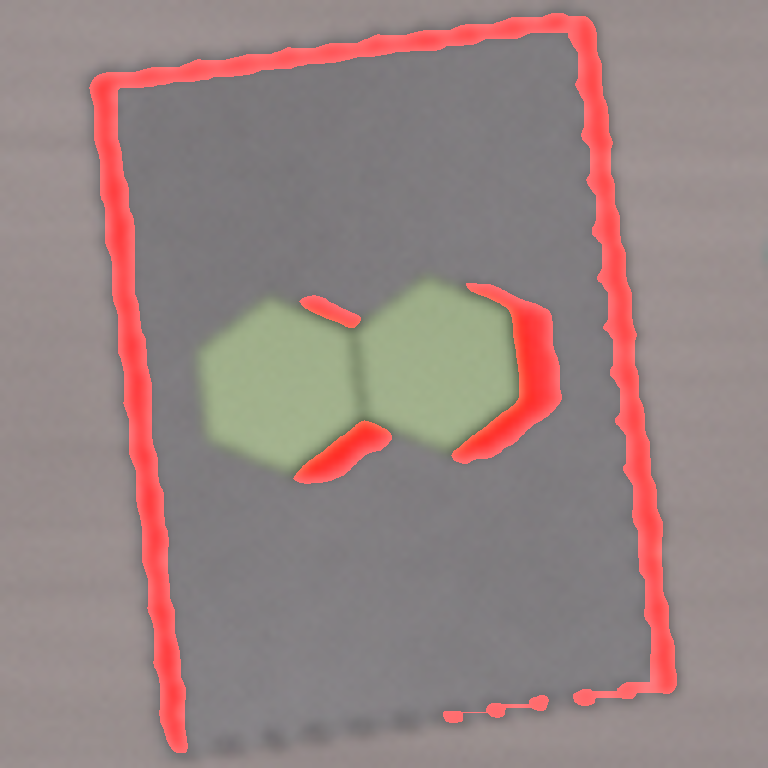

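View pics/held.png

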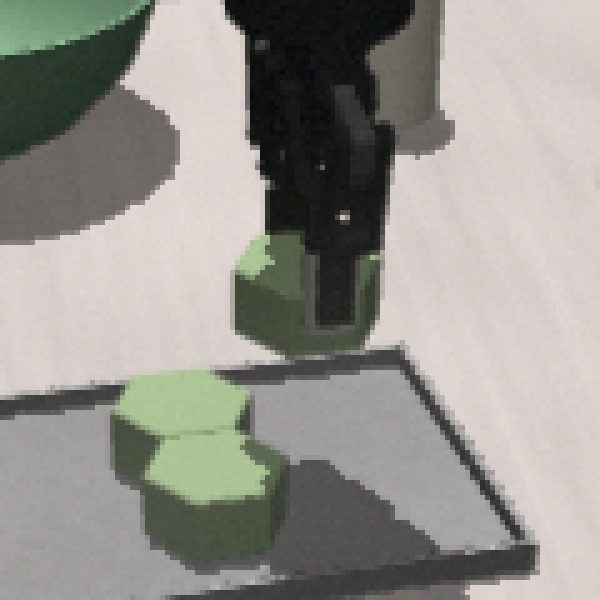

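```bash
cat >> h.py <<'E'
def darkblob(d,box,name):
    x0,y0,x1,y1=box
    c=cv2.resize(cv2.GaussianBlur(d['color'],(0,0),.6)[y0:y1,x0:x1],None,fx=S,fy=S,interpolation=cv2.INTER_CUBIC).astype(float)
    e=(c[...,1]-c[...,0])/(c[...,1]+20)
    m=(e>.10).astype(np.uint8); m=cv2.morphologyEx(m,cv2.MORPH_OPEN,np.ones((9,9)))
    k,l,s,cc=cv2.connectedComponentsWithStats(m); i=1+np.argmax(s[1:,4])
    ys,xs=np.nonzero(l==i); v=c.astype(np.uint8); v[l==i,2]=255; cv2.imwrite(f'pics/{name}.png',v)
    return np.c_[x0+(xs+.5)/S-.5,y0+(ys+.5)/S-.5]
def fitdir(d,P,model,p0,lo,hi):
    t=np.degrees(T)%360; k=((t-lo)%360)<=((hi-lo)%360)
    f=lambda p:(sup(proj(d,model(p)))-sup(P))[k]
    r=least_squares(f,p0,diff_step=1e-4,x_scale=.01,loss='soft_l1'); return r.x,np.sqrt(np.mean(f(r.x)**2))
E
python3 - <<'E'
from h import *
import pickle; d=pickle.load(open('D3.pkl','rb'))['side']
P=darkblob(d,(318,120,362,153),'hm')
for zb in(.084,.0847,.086):
  print(fitdir(d,P,lambda p:hexp(p[0],p[1],np.radians(7.0),zb),[.5575,.183],-20,200))
# same method for pair before
D=pickle.load(open('D.pkl','rb'))['side']
Q=darkblob(D,(295,145,345,200),'pm')
print(fitdir(D,Q,lambda p:pair([p[0],p[1],np.radians(8.2)]),[.509,.178],-180,179))
E
```

```text
(array([0.55498795, 0.18571696]), np.float64(0.49546799308194744))
(array([0.55478822, 0.18448508]), np.float64(0.5073312214917457))
(array([0.55441728, 0.18219734]), np.float64(0.5295079606212639))
(array([0.50827193, 0.18091296]), np.float64(0.6951200446148619))
```

View pics/hm.png

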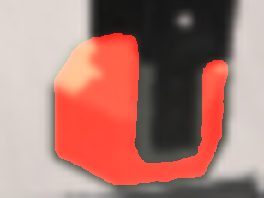

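View pics/pm.png

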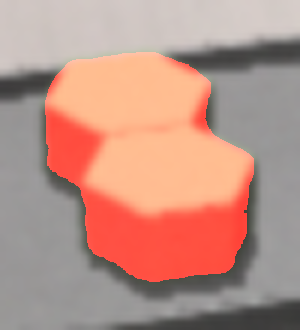

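```bash
python3 -m crank '[{"slide":[0.5,0.37,-1.5],"twist":1.2,"fingers":255},{"slide":[0,0,-2],"twist":0,"fingers":255},{"slide":[0,0,-1.5],"twist":0,"fingers":255},{"slide":[0,0,-1.2],"twist":0,"fingers":255},{"slide":[0,0,-0.9],"twist":0,"fingers":255},{"slide":[0,0,-0.5],"twist":0,"fingers":255},{"slide":[0,0,0],"twist":0,"fingers":255},{"slide":[0,0,0],"twist":0,"fingers":255}]'
python3 - <<'E'
from h import *
import pickle
d=grab('side'); pickle.dump(d,open('D4.pkl','wb'))
cv2.imwrite('pics/s4.png',cv2.resize(d['color'][110:220,270:400],None,fx=5,fy=5,interpolation=0))
from bench import env
o=env.get_obs();print(o['ee_pos'],o['eef_rot'],o['wrist_force'])
E
```

```text
clock: 5.83
ee_pos: [0.5634, 0.1883, 0.0276]
eef_rot: [0.0, -0.072, 0.997, 0.0]
wrist_force: [0.0, 0.3, -2.7]
opening: 0.635
[0.56377055 0.18852672 0.02798928] [ 5.24777314e-04 -7.21196062e-02  9.97395839e-01  1.68233594e-04] [-0.52382504  0.10479677 -2.31526586]
```

View pics/s4.png

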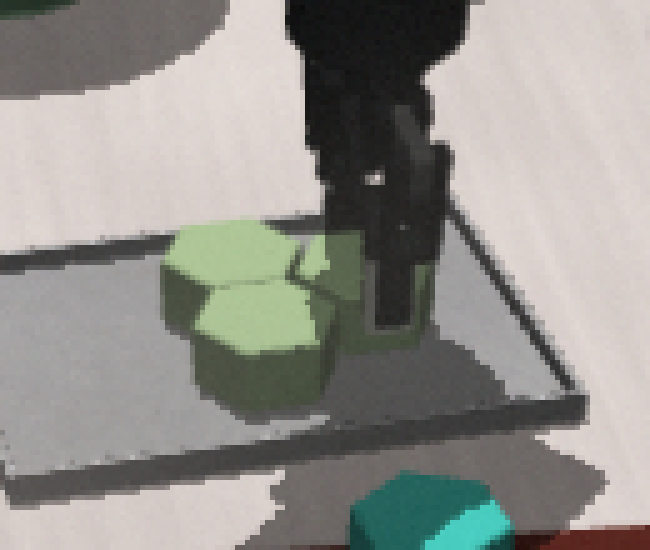

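```bash
python3 -m crank '[{"slide":[0,-0.1,-0.2],"twist":0,"fingers":255},{"slide":[0,0,-0.2],"twist":0,"fingers":255},{"slide":[0,0,0],"twist":0,"fingers":255},{"slide":[0,0,0],"twist":0,"fingers":255},{"slide":[0,0,0],"twist":0,"fingers":255},{"slide":[0,0,0],"twist":0,"fingers":255},{"slide":[0,0,0],"twist":0,"fingers":255},{"slide":[0,0,0],"twist":0,"fingers":255}]'
python3 -m crank '[{"slide":[-0.1,-0.014,0],"twist":0,"fingers":255},{"slide":[-0.1,-0.014,0],"twist":0,"fingers":255},{"slide":[-0.1,-0.014,0],"twist":0,"fingers":255},{"slide":[0,0,0],"twist":0,"fingers":255},{"slide":[0,0,0],"twist":0,"fingers":255},{"slide":[0,0,0],"twist":0,"fingers":255},{"slide":[0,0,0],"twist":0,"fingers":255},{"slide":[0,0,0],"twist":0,"fingers":255}]'
```

```text
clock: 6.55
ee_pos: [0.5641, 0.1875, 0.0248]
eef_rot: [0.001, -0.072, 0.997, 0.0]
wrist_force: [-1.5, -1.4, 6.8]
opening: 0.639
clock: 7.22
ee_pos: [0.5628, 0.1874, 0.0248]
eef_rot: [0.002, -0.072, 0.997, 0.001]
wrist_force: [5.4, 0.5, 5.5]
opening: 0.637
```

```bash
python3 -m crank '[{"slide":[0,0,0.1],"twist":0,"fingers":255},{"slide":[-0.1,-0.014,0],"twist":0,"fingers":255},{"slide":[-0.1,-0.014,0],"twist":0,"fingers":255},{"slide":[0,0,0],"twist":0,"fingers":255},{"slide":[0,0,0],"twist":0,"fingers":255},{"slide":[0,0,0],"twist":0,"fingers":255},{"slide":[0,0,0],"twist":0,"fingers":255},{"slide":[0,0,0],"twist":0,"fingers":255}]'
python3 -m crank '[{"slide":[-0.1,-0.014,0],"twist":0,"fingers":255},{"slide":[-0.1,-0.014,0],"twist":0,"fingers":255},{"slide":[0,0,0],"twist":0,"fingers":255},{"slide":[0,0,0],"twist":0,"fingers":255},{"slide":[0,0,0],"twist":0,"fingers":255},{"slide":[0,0,0],"twist":0,"fingers":255},{"slide":[0,0,0],"twist":0,"fingers":255},{"slide":[0,0,0],"twist":0,"fingers":255}]'
python3 - <<'E'
from h import *
d=grab('side')
cv2.imwrite('pics/s5.png',cv2.resize(d['color'][110:220,270:400],None,fx=5,fy=5,interpolation=0))
E
```

```text
clock: 7.88
ee_pos: [0.5592, 0.187, 0.0248]
eef_rot: [0.001, -0.072, 0.997, 0.0]
wrist_force: [5.3, 0.1, 5.8]
opening: 0.638
clock: 8.55
ee_pos: [0.5592, 0.187, 0.0249]
eef_rot: [0.003, -0.072, 0.997, 0.001]
wrist_force: [10.4, 1.7, -0.9]
opening: 0.641
```

View pics/s5.png

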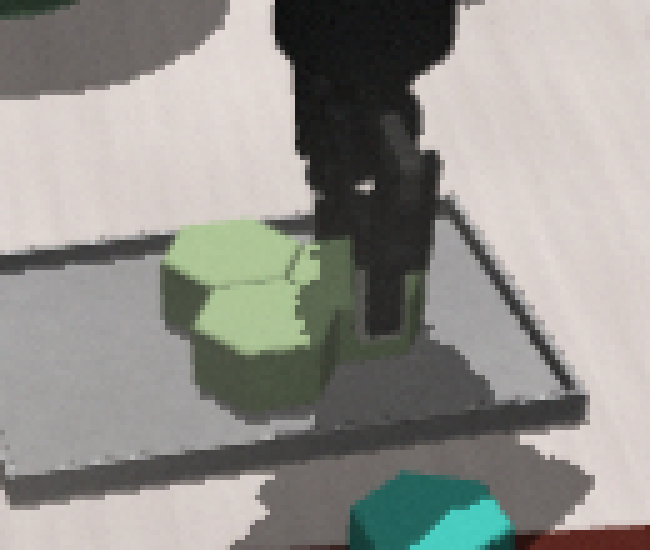

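```bash
python3 -m crank '[{"slide":[0,0,0],"twist":0,"fingers":200},{"slide":[0.1,0.014,0],"twist":0,"fingers":60},{"slide":[0.1,0.014,0],"twist":0,"fingers":0},{"slide":[0,0,0],"twist":0,"fingers":0},{"slide":[0,0,0],"twist":0,"fingers":0},{"slide":[0,0,0],"twist":0,"fingers":0},{"slide":[0,0,2],"twist":0,"fingers":0},{"slide":[0,0,3],"twist":0,"fingers":0}]'
python3 -m crank '[{"slide":[0,0,3],"twist":0,"fingers":0},{"slide":[0,-2,2],"twist":-7,"fingers":0},{"slide":[-1,-4,0],"twist":-7,"fingers":0},{"slide":[-1,-4,0],"twist":-7,"fingers":0},{"slide":[-1,-4,0],"twist":-7,"fingers":0},{"slide":[-1,-4,0],"twist":-7,"fingers":0},{"slide":[-1,-4,0],"twist":-7,"fingers":0},{"slide":[-1,-4,0],"twist":-7,"fingers":0}]'
python3 -m crank '[{"slide":[-1,-4,0],"twist":-7,"fingers":0},{"slide":[-1,-4,0],"twist":-7,"fingers":0},{"slide":[-1,-4,0],"twist":-7,"fingers":0},{"slide":[-1,-4,0],"twist":-0.8,"fingers":0},{"slide":[0,-4,0],"twist":0,"fingers":0},{"slide":[0,-4,0],"twist":0,"fingers":0},{"slide":[0,0,0],"twist":0,"fingers":0},{"slide":[0,0,0],"twist":0,"fingers":0}]'
python3 - <<'E'
from h import *
import pickle
D={'side':grab('side','s6'),'top':grab('top','t6')}; pickle.dump(D,open('D6.pkl','wb'))
a=cv2.resize(D['top']['color'][160:300,145:255],None,fx=4,fy=4,interpolation=2)
b=cv2.resize(D['side']['color'][140:220,280:360],(330,330),interpolation=0)
cv2.imwrite('pics/z6.png',np.hstack([a[:330],b]))
from bench import env
o=env.get_obs();print(o['ee_pos'],o['eef_rot'],o['joint_pos'])
E
```

```text
clock: 9.27
ee_pos: [0.5547, 0.1855, 0.0715]
eef_rot: [-0.004, -0.072, 0.997, -0.001]
wrist_force: [0.4, -0.4, -1.1]
opening: 1.002
clock: 9.93
ee_pos: [0.4969, -0.0749, 0.1244]
eef_rot: [-0.0, 0.351, 0.937, 0.0]
wrist_force: [0.9, -0.2, -0.4]
opening: 1.0
clock: 10.6
ee_pos: [0.4568, -0.3162, 0.1241]
eef_rot: [-0.0, 0.521, 0.853, -0.0]
wrist_force: [0.6, 0.8, -0.8]
opening: 0.998
[ 0.45786483 -0.31207774  0.12379698] [-8.84559837e-04  5.18794685e-01  8.54898293e-01  4.47323295e-04] [ 0.47509381  0.44833136  0.09374497  1.90412587 -0.05817553  0.79348164
  1.08043437]
```

View pics/z6.png

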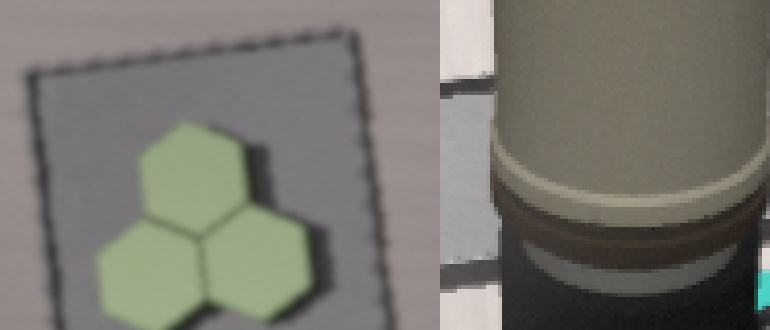

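View pics/s6.png

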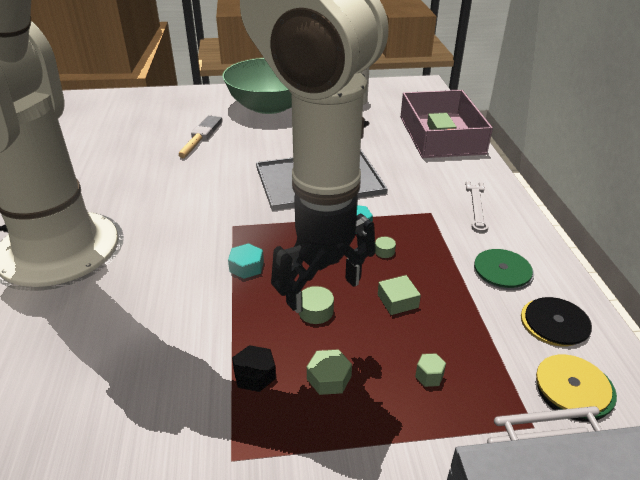

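A is packed tightly into the far notch: the three blanks meet with only hairline seams at about (197,215) in the top view. Next is B at (.458, -.3565); the jaw is at 27.5°, which matches its flats.

```bash
python3 -m crank '[{"slide":[0.1,-4.1,0],"twist":0,"fingers":0},{"slide":[0,0,-2.5],"twist":0,"fingers":0},{"slide":[0,0,-2.5],"twist":0,"fingers":0},{"slide":[0,0,-2.5],"twist":0,"fingers":0},{"slide":[0,0,0],"twist":0,"fingers":0},{"slide":[0,0,0],"twist":0,"fingers":0},{"slide":[0,0,0],"twist":0,"fingers":0},{"slide":[0,0,0],"twist":0,"fingers":0}]'
python3 - <<'E'
from bench import env
import numpy as np
o=env.get_obs();print(o['ee_pos'],o['eef_rot'])
E
```

```text
clock: 11.37
ee_pos: [0.4607, -0.3543, 0.0511]
eef_rot: [0.001, 0.518, 0.855, 0.0]
wrist_force: [0.3, 0.1, 0.1]
opening: 1.001
[ 0.46071691 -0.35433632  0.05108911] [1.35548954e-03 5.18407311e-01 8.55132746e-01 9.07820648e-05]
```

```bash
python3 -m crank '[{"slide":[-0.2,-0.2,-0.7],"twist":0,"fingers":0},{"slide":[0,0,-1],"twist":0,"fingers":0},{"slide":[0,0,-0.8],"twist":0,"fingers":0},{"slide":[0,0,-0.7],"twist":0,"fingers":0},{"slide":[0,0,0],"twist":0,"fingers":0},{"slide":[0,0,0],"twist":0,"fingers":0},{"slide":[0,0,0],"twist":0,"fingers":0},{"slide":[0,0,0],"twist":0,"fingers":0}]'
python3 -m crank '[{"slide":[0,0,0],"twist":0,"fingers":100},{"slide":[0,0,0],"twist":0,"fingers":140},{"slide":[0,0,0],"twist":0,"fingers":180},{"slide":[0,0,0],"twist":0,"fingers":255},{"slide":[0,0,0],"twist":0,"fingers":255},{"slide":[0,0,0],"twist":0,"fingers":255},{"slide":[0,0,0],"twist":0,"fingers":255},{"slide":[0,0,0],"twist":0,"fingers":255}]'
```

```text
clock: 12.03
ee_pos: [0.4574, -0.3565, 0.0175]
eef_rot: [0.0, 0.519, 0.855, -0.0]
wrist_force: [1.1, 0.5, 0.3]
opening: 1.002
clock: 12.7
ee_pos: [0.458, -0.3566, 0.0181]
eef_rot: [0.001, 0.519, 0.855, 0.0]
wrist_force: [-0.4, 0.8, 5.5]
opening: 0.634
```

```bash
python3 -m crank '[{"slide":[0,0,1],"twist":0,"fingers":255},{"slide":[0,0,2.5],"twist":0,"fingers":255},{"slide":[0,0,3],"twist":0,"fingers":255},{"slide":[0,1,2.5],"twist":6,"fingers":255},{"slide":[0,3,0],"twist":7,"fingers":255},{"slide":[0,3.5,0],"twist":7,"fingers":255},{"slide":[0,3.8,0],"twist":7,"fingers":255},{"slide":[0,4,0],"twist":7,"fingers":255}]'
python3 -m crank '[{"slide":[0,4,0],"twist":7,"fingers":255},{"slide":[0,4,0],"twist":7,"fingers":255},{"slide":[0,4,0],"twist":7,"fingers":255},{"slide":[0,4,0],"twist":7,"fingers":255},{"slide":[0,4,0],"twist":7,"fingers":255},{"slide":[0,4,0],"twist":1.8,"fingers":255},{"slide":[0,4,0],"twist":0,"fingers":255},{"slide":[0,3.5,0],"twist":0,"fingers":255}]'
python3 -m crank '[{"slide":[0,3,0],"twist":0,"fingers":255},{"slide":[0,2,0],"twist":0,"fingers":255},{"slide":[0,0.9,0],"twist":0,"fingers":255},{"slide":[0,0,0],"twist":0,"fingers":255},{"slide":[0,0,0],"twist":0,"fingers":255},{"slide":[0,0,0],"twist":0,"fingers":255},{"slide":[0,0,0],"twist":0,"fingers":255},{"slide":[0,0,0],"twist":0,"fingers":255}]'
python3 - <<'E'
from h import *
d=grab('side','s7')
cv2.imwrite('pics/z7.png',cv2.resize(d['color'][90:220,230:400],None,fx=4,fy=4,interpolation=0))
from bench import env
o=env.get_obs();print(o['ee_pos'],o['eef_rot'],o['joint_pos'])
E
```

```text
clock: 13.37
ee_pos: [0.4564, -0.2027, 0.1077]
eef_rot: [0.0, 0.244, 0.97, -0.0]
wrist_force: [1.7, 0.6, -2.9]
opening: 0.64
clock: 14.03
ee_pos: [0.4564, 0.1138, 0.1076]
eef_rot: [-0.0, -0.073, 0.997, -0.0]
wrist_force: [0.9, -0.1, -3.1]
opening: 0.644
clock: 14.7
ee_pos: [0.4574, 0.1688, 0.1072]
eef_rot: [-0.0, -0.071, 0.997, -0.0]
wrist_force: [-0.3, -0.0, -2.8]
opening: 0.643
[0.45740685 0.16912758 0.10727295] [-1.08133951e-04 -7.10026807e-02  9.97476075e-01 -2.97060806e-04] [-0.13530146  0.39550983 -0.32430087  2.06146042  0.18962298  0.71265063
  1.13255331]
```

View pics/z7.png

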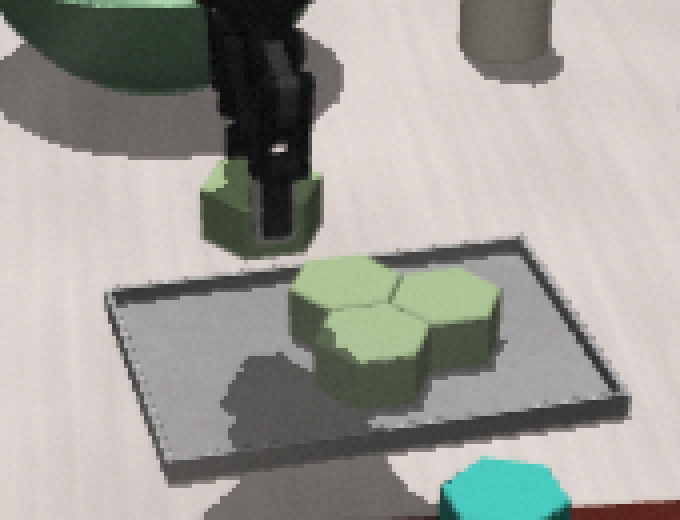

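```bash
python3 -m crank '[{"slide":[-0.1,0.3,-1.5],"twist":0,"fingers":255},{"slide":[0,0,-2],"twist":0,"fingers":255},{"slide":[0,0,-1.5],"twist":0,"fingers":255},{"slide":[0,0,-1.3],"twist":0,"fingers":255},{"slide":[0,0,-1],"twist":0,"fingers":255},{"slide":[0,0,-0.6],"twist":0,"fingers":255},{"slide":[0,0,0],"twist":0,"fingers":255},{"slide":[0,0,0],"twist":0,"fingers":255}]'
python3 -m crank '[{"slide":[0,0,-0.2],"twist":0,"fingers":255},{"slide":[0,0,-0.1],"twist":0,"fingers":255},{"slide":[0,0,-0.1],"twist":0,"fingers":255},{"slide":[0,0,0],"twist":0,"fingers":255},{"slide":[0,0,0],"twist":0,"fingers":255},{"slide":[0,0,0],"twist":0,"fingers":255},{"slide":[0,0,0],"twist":0,"fingers":255},{"slide":[0,0,0],"twist":0,"fingers":255}]'
python3 - <<'E'
from h import *
d=grab('side','s8')
cv2.imwrite('pics/z8.png',cv2.resize(d['color'][90:220,230:400],None,fx=4,fy=4,interpolation=0))
E
```

```text
clock: 15.42
ee_pos: [0.4563, 0.1735, 0.0284]
eef_rot: [-0.0, -0.072, 0.997, -0.0]
wrist_force: [-0.2, 0.6, -1.5]
opening: 0.636
clock: 16.08
ee_pos: [0.4563, 0.1736, 0.0244]
eef_rot: [0.0, -0.072, 0.997, 0.0]
wrist_force: [1.0, 0.6, -3.5]
opening: 0.638
```

View pics/z8.png

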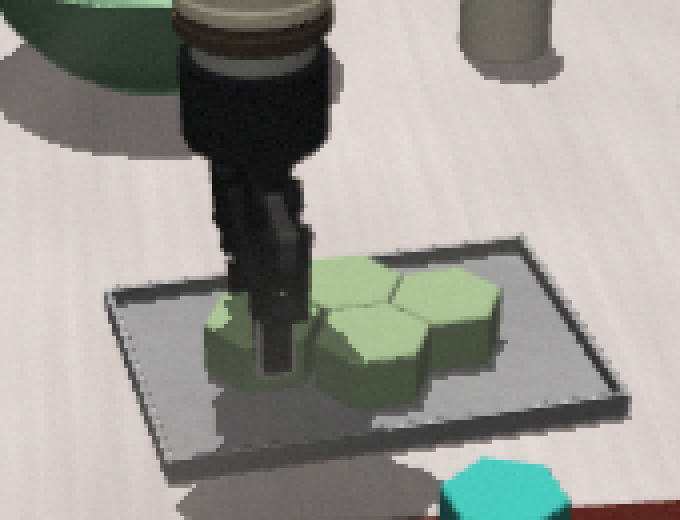

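```bash
python3 -m crank '[{"slide":[0,-0.1,-0.1],"twist":0,"fingers":255},{"slide":[0,0,-0.05],"twist":0,"fingers":255},{"slide":[0.1,0.014,0],"twist":0,"fingers":255},{"slide":[0.1,0.014,0],"twist":0,"fingers":255},{"slide":[0.1,0.014,0],"twist":0,"fingers":255},{"slide":[0,0,0],"twist":0,"fingers":255},{"slide":[0,0,0],"twist":0,"fingers":255},{"slide":[0,0,0],"twist":0,"fingers":255}]'
python3 -m crank '[{"slide":[0.1,0.014,0],"twist":0,"fingers":255},{"slide":[0.1,0.014,0],"twist":0,"fingers":255},{"slide":[0,0,0],"twist":0,"fingers":255},{"slide":[0,0,0],"twist":0,"fingers":255},{"slide":[0,0,0],"twist":0,"fingers":255},{"slide":[0,0,0],"twist":0,"fingers":255},{"slide":[0,0,0],"twist":0,"fingers":255},{"slide":[0,0,0],"twist":0,"fingers":255}]'
```

```text
clock: 16.8
ee_pos: [0.4565, 0.1726, 0.0231]
eef_rot: [-0.002, -0.073, 0.997, -0.001]
wrist_force: [-8.3, -1.6, 13.1]
opening: 0.637
clock: 17.47
ee_pos: [0.4566, 0.1726, 0.0231]
eef_rot: [-0.004, -0.073, 0.997, -0.001]
wrist_force: [-14.1, -2.1, 18.7]
opening: 0.64
```

```bash
python3 -m crank '[{"slide":[-0.2,-0.03,0.1],"twist":0,"fingers":255},{"slide":[0,0,0.07],"twist":0,"fingers":255},{"slide":[0,0,0],"twist":0,"fingers":255},{"slide":[0,0,0],"twist":0,"fingers":255},{"slide":[0,0,0],"twist":0,"fingers":255},{"slide":[0,0,0],"twist":0,"fingers":255},{"slide":[0,0,0],"twist":0,"fingers":255},{"slide":[0,0,0],"twist":0,"fingers":255}]'
python3 - <<'E'
from h import *
d=grab('side','s9')
cv2.imwrite('pics/z9.png',cv2.resize(d['color'][130:200,260:360],None,fx=7,fy=7,interpolation=0))
E
```

```text
clock: 18.13
ee_pos: [0.4593, 0.173, 0.0244]
eef_rot: [-0.0, -0.072, 0.997, 0.0]
wrist_force: [0.8, -0.9, -2.7]
opening: 0.639
```

View pics/z9.png

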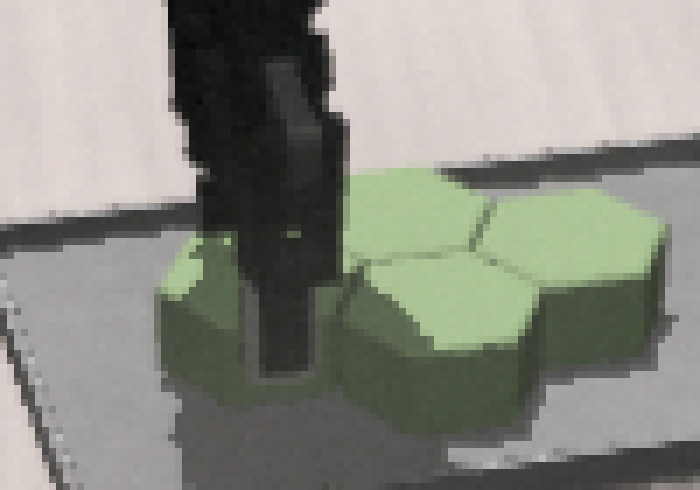

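Only floor friction was holding it. It slides freely now, so I push gently in while skimming the floor.

```bash
python3 -m crank '[{"slide":[0.1,0.014,0],"twist":0,"fingers":255},{"slide":[0.1,0.014,0],"twist":0,"fingers":255},{"slide":[0,0,0],"twist":0,"fingers":255},{"slide":[0,0,0],"twist":0,"fingers":255},{"slide":[0,0,0],"twist":0,"fingers":255},{"slide":[0,0,0],"twist":0,"fingers":255},{"slide":[0,0,0],"twist":0,"fingers":255},{"slide":[0,0,0],"twist":0,"fingers":255}]'
python3 -m crank '[{"slide":[0.1,0.014,0],"twist":0,"fingers":255},{"slide":[0.1,0.014,0],"twist":0,"fingers":255},{"slide":[0,0,0],"twist":0,"fingers":255},{"slide":[0,0,0],"twist":0,"fingers":255},{"slide":[0,0,0],"twist":0,"fingers":255},{"slide":[0,0,0],"twist":0,"fingers":255},{"slide":[0,0,0],"twist":0,"fingers":255},{"slide":[0,0,0],"twist":0,"fingers":255}]'
```

```text
clock: 18.85
ee_pos: [0.4612, 0.1733, 0.0245]
eef_rot: [-0.0, -0.072, 0.997, -0.0]
wrist_force: [-1.1, 0.4, -2.8]
opening: 0.644
clock: 19.52
ee_pos: [0.4613, 0.1731, 0.0242]
eef_rot: [-0.002, -0.072, 0.997, -0.001]
wrist_force: [-5.7, -0.2, 0.9]
opening: 0.639
```

```bash
python3 -m crank '[{"slide":[0.1,0.014,0],"twist":0,"fingers":255},{"slide":[0.1,0.014,0],"twist":0,"fingers":255},{"slide":[0,0,0],"twist":0,"fingers":255},{"slide":[0,0,0],"twist":0,"fingers":255},{"slide":[0,0,0],"twist":0,"fingers":255},{"slide":[0,0,0],"twist":0,"fingers":255},{"slide":[0,0,0],"twist":0,"fingers":255},{"slide":[0,0,0],"twist":0,"fingers":255}]'
python3 - <<'E'
from h import *
d=grab('side','s10')
cv2.imwrite('pics/z10.png',cv2.resize(d['color'][130:200,260:360],None,fx=7,fy=7,interpolation=0))
E
```

```text
clock: 20.18
ee_pos: [0.4613, 0.1731, 0.0239]
eef_rot: [-0.003, -0.073, 0.997, -0.001]
wrist_force: [-9.8, -1.9, 5.0]
opening: 0.64
```

View pics/z10.png

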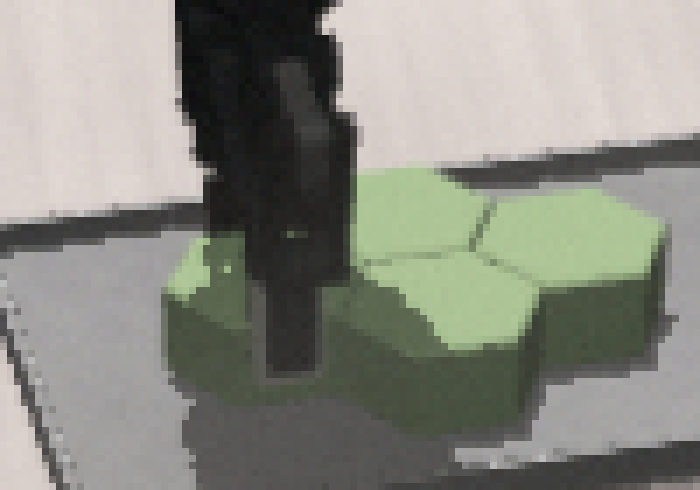

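```bash
python3 -m crank '[{"slide":[0,0,0],"twist":0,"fingers":200},{"slide":[-0.1,-0.014,0],"twist":0,"fingers":60},{"slide":[-0.2,-0.03,0],"twist":0,"fingers":0},{"slide":[0,0,0],"twist":0,"fingers":0},{"slide":[0,0,0],"twist":0,"fingers":0},{"slide":[0,0,0],"twist":0,"fingers":0},{"slide":[0,0,2],"twist":0,"fingers":0},{"slide":[0,0,3],"twist":0,"fingers":0}]'
python3 -m crank '[{"slide":[0,0,4],"twist":0,"fingers":0},{"slide":[0,-2,3],"twist":0,"fingers":0},{"slide":[0,-3.5,1],"twist":0,"fingers":0},{"slide":[0,-4,0],"twist":0,"fingers":0},{"slide":[0,-4,0],"twist":0,"fingers":0},{"slide":[0,-4,0],"twist":0,"fingers":0},{"slide":[0,-4,0],"twist":0,"fingers":0},{"slide":[0,-4,0],"twist":0,"fingers":0}]'
python3 -m crank '[{"slide":[0,-4,0],"twist":0,"fingers":0},{"slide":[0,-4,0],"twist":0,"fingers":0},{"slide":[0,-4,0],"twist":0,"fingers":0},{"slide":[0,-4,0],"twist":0,"fingers":0},{"slide":[0,-4,0],"twist":0,"fingers":0},{"slide":[0,-4,0],"twist":0,"fingers":0},{"slide":[0,-2,0],"twist":0,"fingers":0},{"slide":[0,0,0],"twist":0,"fingers":0}]'
python3 - <<'E'
from h import *
import pickle
D={'side':grab('side','s11'),'top':grab('top','t11')}; pickle.dump(D,open('D11.pkl','wb'))
a=cv2.resize(D['top']['color'][175:275,150:250],(560,560),interpolation=2)
cv2.imwrite('pics/z11.png',a)
E
```

```text
clock: 20.9
ee_pos: [0.4603, 0.1726, 0.0729]
eef_rot: [-0.003, -0.072, 0.997, -0.001]
wrist_force: [0.0, 0.5, 0.0]
opening: 1.0
clock: 21.57
ee_pos: [0.4623, -0.0836, 0.1551]
eef_rot: [0.001, -0.072, 0.997, -0.0]
wrist_force: [0.7, 0.3, 0.1]
opening: 1.002
clock: 22.23
ee_pos: [0.4606, -0.3489, 0.1547]
eef_rot: [0.0, -0.068, 0.998, -0.002]
wrist_force: [-0.4, -0.0, -0.1]
opening: 1.003
```

View pics/z11.png

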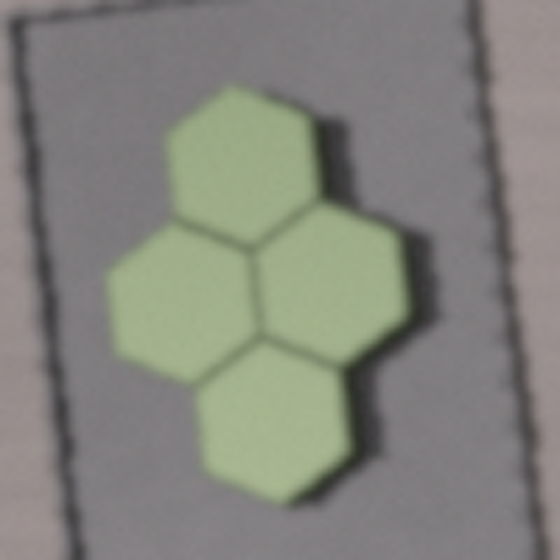

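View pics/s11.png

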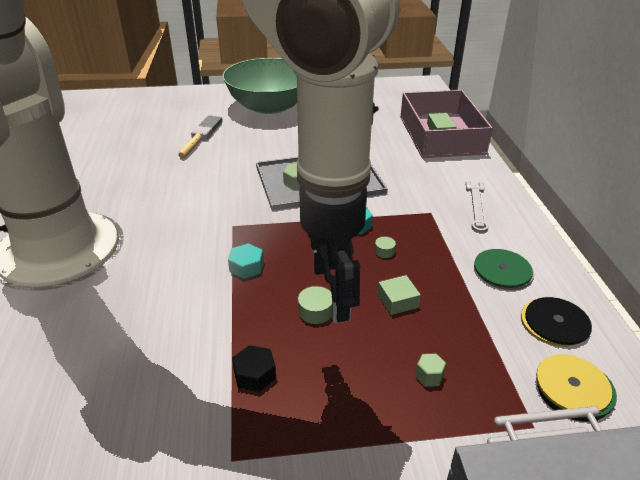

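Run:
```python
from h import *
import pickle; D=pickle.load(open('D11.pkl','rb'))
d=D['top']; P=topblob(d,(195,232),60)
print(len(P)/36)
def model(p):
    x,y,a=p[:3]; c,s=np.cos(a),np.sin(a)
    def at(u,v,da): return hexp(x+u*c-v*s,y+u*s+v*c,a+da,.005)[6:]
    return np.r_[at(0,.028,0),at(0,-.028,0),at(.0485+p[3],p[4],p[5]),at(-.0485+p[6],p[7],p[8])]
f=lambda p:np.r_[sup(proj(d,model(p)))-sup(P)]
r=least_squares(f,[.509,.18,.143]+[0]*6,diff_step=1e-4,x_scale=[.01,.01,.1,.01,.01,.1,.01,.01,.1])
p=r.x;print((p*1000).round(1),np.degrees(p[[2,5,8]]).round(2),np.sqrt(np.mean(r.fun**2)))
# seam darkness: integral of deficit along lines across each seam, in px
R=model(np.r_[p[:3],0,0,0,0,0,0])
g=d['color'][...,1].astype(np.float32)
x,y,a=p[:3];c,s=np.cos(a),np.sin(a)
def W(u,v): return proj(d,np.array([[x+u*c-v*s,y+u*s+v*c,.035]]))[0]
C={'L':(0,.028),'R':(0,-.028),'F':(.0485,0),'N':(-.0485,0)}
for q1,q2 in('LR','LF','RF','LN','RN'):
    A=np.array(C[q1]);B=np.array(C[q2]);m=(A+B)/2;n=(B-A)/.056;t=np.array([-n[1],n[0]])
    tot=[]
    for k in np.linspace(-.009,.009,13):
        pts=np.array([W(*(m+t*k+n*w)) for w in np.linspace(-.01,.01,81)],np.float32)
        v=cv2.remap(g,pts[None,:,0],pts[None,:,1],cv2.INTER_LINEAR)[0]
        b=np.median(v); tot.append([(np.clip(b-v,0,None)).sum()*.25/b, np.argmin(v)*.25-10])
    tot=np.array(tot);print(q1+q2,'equiv width mm ends',tot[:4,0].mean().round(2),tot[-4:,0].mean().round(2),'pos',tot[:,1].mean().round(2))
```

```text
2406.1666666666665
[509.7 181.2 101.2  -1.2   1.6  47.4   0.7  -2.2  61.4] [5.8  2.72 3.52] 0.358083307947047
LR equiv width mm ends 0.77 0.75 pos -0.17
LF equiv width mm ends 0.97 0.97 pos -0.94
RF equiv width mm ends 0.84 0.78 pos 1.27
LN equiv width mm ends 0.87 0.92 pos 1.13
RN equiv width mm ends 0.9 0.88 pos -0.75
```

Run:
```python
from bench import env
o=env.get_obs();print(o['clock'],o['qd'].round(3) if hasattr(o['qd'],'round') else o['qd'])
print(env.sign_off())
```

```text
22.3333 [-0.032 -0.016 -0.036  0.029 -0.007  0.003 -0.003]
the job is handed in; nothing more can be done
None
```

I put one loose full-size jade blank into the far notch and the other into the near notch. Each was pushed against the cemented pair at about 10 N, released, and the arm backed away. I handed the job in at 22.3 s of the 54 s limit, with the gripper empty and clear of the tray.

**Last checks:**
- **Packing:** the final top picture shows the four hexagons as one close lozenge. The seam widths at both ends of each joint match, so the flats lie parallel.
- **Seams:** the four new seams measure about 0.8–1.0 mm equivalent width in the image. The cemented seam, which is true contact, reads about 0.76 mm. The far blank's seam on the robot's left is the widest, at about 0.2 mm over that.
- **Other stones:** I touched none of them. The ones visible in the last pictures are where they started.

**What disagreed:**
- **Camera bias:** the two cameras differed by 4–5 mm in y for the loose blanks and about 3.6 mm for the pair, so I used averages and seated the blanks by contact force.
- **Tray angle:** the pair alone fitted at about 7°, but the tray outline gave 8.2°, and I used that.
- **Sticking:** the near blank stuck on the tray floor (18.7 N upward force). I eased it up about 1.3 mm and slid it in.
- **Outline fit:** a final whole-outline fit was too loosely constrained in angle to trust (5.8°), so I relied on the seam measurements instead.

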